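Turn the leaf of the fastener chart stand

TASK

The stiff-hinged leaf of the bolt-chart stand on the bench has been left ajar. With your fingertips, push it steadily (never fling it) up and over its spine and press it down until it lies fully flat on the other side of the stand. Do not take the leaf between your fingers, do not shove or lift the stand, and leave the carton, jar, bin and wrench around it alone.

Things in the scene. Friction and masses are not known exactly. Their poses are not given: they have to be found in the camera images.
- stand: Low dark steel base of the chart stand, loose on the bench, 3 kg: 220 mm along its x (the spine direction), 290 mm along its y, 28 mm thick, with an 8 mm black pad with a paper chart on each half (pad tops 36 mm above the bench). Two steel lugs at x = +-98 to 109 mm reach 46 mm high. Origin: centre of the underside. The leaf starts over the -y half, must end on the +y half.
- leaf (a joint): Leaf angle about the spine, rad: 0 = flat on the stand's -y half, 1.57 = upright, 3.14 = flat on the +y half (stops at 0 and 3.14). Starts at 0.25 to 0.7. Stiff hinge (about 0.14 N m friction): the leaf stays where it is left; turning it takes 1 to 2 N square to it at the tab. Moves about point spine, along the stand's x.
- spine (a point): Middle of the hinge line (spine), 40 mm above the bench, over the middle of the stand; the line runs along x.
- leaf_tab (a point): Middle of the outer end of the leaf's tab, mid-thickness, 150 mm from the hinge line. Leaf: rigid white plastic panel, paper charts on both faces, 5 mm thick, 0.1 kg, 186 mm along the spine, reaching 130 mm from the hinge line; the tab, 70 mm wide, is mid free edge and reaches 150 mm. Axes turn with the leaf: x along the spine, y from tab to hinge, z square to the leaf, up at joint 0.
- carton: Bystander: green cardboard carton 80 x 130 x 50 mm (x, y, z), beyond the stand. Origin: centre of its underside.
- jar: Bystander: upright closed jar, 60 mm diameter, 85 mm tall, beyond the stand. Origin: centre of its underside.
- bin: Bystander: empty black open bin 160 x 100 x 60 mm, beside the +y end of the stand. Origin: centre of its underside.
- wrench: Bystander: steel wrench about 150 mm long lying flat along its x, on the robot's side of the stand. Origin: underside, about mid-length.

How it is judged:
By the outcome, as a careful person would: the job done as asked, in the order asked, and still so for the second after the job is handed in, with the robot touching nothing.
It also fails if it takes over 48 s, if anything falls off the work surface, if the arm or the gripper's body presses on something with over 40 N, if the wrist force passes 120 N, or if a joint passes its speed limit or range.

ROBOT

A 7-joint arm with a two-finger parallel gripper is mounted at the origin on the work surface. World frame = base frame: x ahead of the robot, y to its left, z up, the work surface at z = 0. Lengths are in m, angles in rad, forces in N, time in s.
With the tool pointing down it reaches from about 0.4 to 0.85 m from the base axis. Payload 10.4 kg.
Tool frame: the origin (TCP) lies between the finger pads; the fingertips stand 17 mm ahead of it and the grasp point (between the pads) lies 2 mm behind it; z points along the fingers, y is the direction in which the jaws open and shut (so a half turn about z gives the same grasp; the last joint's range is limited). The gripper opens to 85 mm and grips with 20 to 120 N. Pads are 22 mm wide; open, the fingers measure 114 mm over their backs; the gripper's body (76 mm by 85 mm) begins 54 mm behind the grasp point. The pads swing forward as they close: fully open they stand 13 mm farther back than shut.
Start: joints at [1.29, 0.332, -0.065, 1.46, 0.022, 1.35, -0.088], TCP at [0.159, -0.604, 0.248] pointing down, gripper open.
Joint ranges: [-2.6, 2.6], [-0.5, 2.12], [-1.47, 1.34], [0.16, 2.42], [-1.27, 4.41], [0.06, 2.06], [-2.6, 2.6]. Speed limits (rad/s): [2.22, 2.22, 2.79, 2.79, 3.14, 3.14, 3.14].

INTERFACE

Orientations are given as a unit quaternion [x, y, z, w].
In Python, from bench import bot, vision gives the robot as it stands.
- The arm moves only by the tool arm_command, never from a script. Its argument "deltas" is a list of rows, each an object with "claw": the finger opening in cm, from 0 to 8.54; "travel": the shift along the tool's x, y, z in cm, a list of three; "rot": the turn, a rotation vector about the tool's x, y, z in degrees, a list of three. In form: [{"claw": claw, "travel": [dx, dy, dz], "rot": [ax, ay, az]}, ...]. A call has 1 to 5 rows; each row is the pose to reach, as a shift and turn from the pose measured when the call began, along the tool's axes at that moment; what a row does not reach only later rows make up. A row lasts 1/10 s, in which the tool goes at most 50 mm and 8.59 degrees, less where a joint would pass 70% of its speed; a pose out of reach is approached as far as the arm can. A call with a gripper value outside its range is refused whole. The fingers move at their own pace and stop on an object; "force" is the grip in N (left out, the last holds). Time passes only in rows, so rows that repeat a pose let the fingers close. It gives the time, the measured TCP pose, the force and the opening at its end, in the units of the state.
- bot.observe(): the state, without advancing time (a new reading comes with each control period).
- vision.camera(name): name is "scene" or "top" or "wrist"; returns a dict with "color" (400x640x3 uint8, red, green, blue), "range_z" (400x640 float32, m along the optical axis (not along the pixel's ray), 0 where there is no reading), "mtx" (3x3 intrinsics, pixels), "R" (3x3) and "t" (3): a world point X has camera coordinates R X + t. Camera axes: x right, y down, z forward; pixel columns grow to the right and rows downward; lengths in m; the calibration is good to about 2 mm. A picture is of the moment at which its call begins.
- bot.finish_job(): hands the job in, once; it reports no verdict.
The state is a dict: "time": time; "joint_pos": joint angles; "qvel": joint speeds; "effort": joint torques, N m; "eef_pos": TCP position; "orientation": TCP orientation; "contact_force": force on the tool from outside, world axes, zero at the start; "moment": the same for the moment, N m; "opening": finger opening in m.
Only numpy, scipy, OpenCV 4.12 (cv2) and the standard library are available. Lean on these libraries where they do the work, as an engineer would, in place of code of your own. Each camera call takes 0.05 s, during which the arm holds its last target. There are 200 camera calls.

## Working session

There is one attempt and no reset: what is moved stays moved. The work goes in short steps, Python scripts to look and compute and a tool call to move; the robot and the scene stay as the last step left them, time stands still between calls to the robot, and variables do not carry over. Pictures are saved under pics/ and viewed, on a budget of 10 in all, crops included, one or two more only if the job needs it, and the job is handed in when it is done.

Besides the shell and the picture viewer there is one more tool, called after "Request:" as name([rows], argument=value, ...), one row to a line, values as JSON. arm_command: Moves the arm, as the interface text tells. Its arguments: {"type":"object","properties":{"deltas":{"type":"array","items":{"type":"object","properties":{"claw":{"type":"number"},"travel":{"type":"array","items":{"type":"number"}},"rot":{"type":"array","items":{"type":"number"}}}}},"force":{"type":"number"}},"required":["deltas"]}

```bash
mkdir -p pics; ls; python3 - <<'E'
from bench import bot, vision
import cv2,numpy as np,pickle
s=bot.observe();print({k:np.round(v,3) for k,v in s.items()})
for n in("scene","top"):
    c=vision.camera(n);pickle.dump(c,open(f"{n}.pkl","wb"))
    cv2.imwrite(f"pics/{n}1.png",c["color"][...,::-1]);print(n,c["mtx"],c["R"],c["t"])
E
```

```text
pics
{'time': np.float64(0.0), 'joint_pos': array([ 1.29 ,  0.333, -0.065,  1.461,  0.022,  1.35 , -0.088]), 'qvel': array([-0.001,  0.001,  0.   , -0.001, -0.001,  0.001, -0.001]), 'effort': array([ 0.0000e+00, -6.2545e+01,  4.9000e-02, -3.9160e+01,  1.6000e-02,
        1.0000e-02, -0.0000e+00]), 'eef_pos': array([ 0.159, -0.604,  0.247]), 'orientation': array([ 0.992,  0.129, -0.   , -0.001]), 'contact_force': array([-1.208, -0.172, -0.189]), 'moment': array([-0.047, -0.002,  0.024]), 'opening': np.float64(0.085)}
scene [[493.99450681   0.         307.99074887]
 [  0.         493.99450681 193.79490075]
 [  0.           0.           1.        ]] [[-0.48490589  0.8745494  -0.00544241]
 [ 0.64387135  0.35277809 -0.6789531 ]
 [-0.59185806 -0.33273257 -0.73416148]] [ 0.21058932 -0.36835494  1.39768018]
top [[397.30612656   0.         319.53953386]
 [  0.         397.30612656 200.0339008 ]
 [  0.           0.           1.        ]] [[-1.63550296e-04 -9.99929783e-01  1.18491572e-02]
 [-9.84103365e-01 -1.94343060e-03 -1.77586009e-01]
 [ 1.77596568e-01 -1.16898397e-02 -9.84033946e-01]] [0.08251002 0.60851034 0.87647293]
```

View pics/scene1.png

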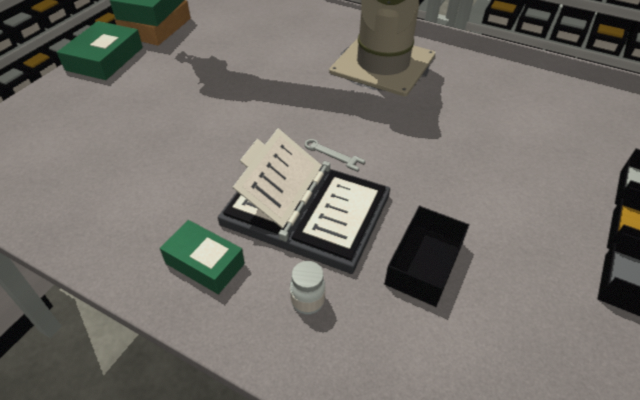

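View pics/top1.png

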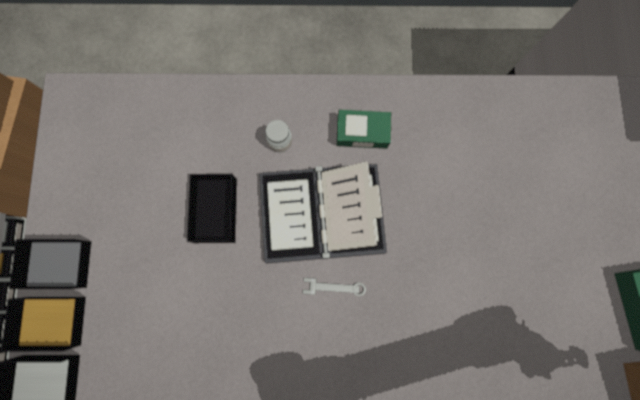

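```bash
cat > h.py <<'E'
import numpy as np
def cloud(c):
    v,u=np.mgrid[0:400,0:640];z=c["range_z"];K=c["mtx"]
    p=np.stack([(u-K[0,2])/K[0,0]*z,(v-K[1,2])/K[1,1]*z,z],-1)
    return (p-c["t"])@c["R"]
E
python3 - <<'E'
from h import *
import pickle,cv2
c=pickle.load(open("top.pkl","rb"));P=cloud(c)
def reg(u0,u1,v0,v1,lo,hi):
    q=P[v0:v1,u0:u1].reshape(-1,3);return q[(q[:,2]>lo)&(q[:,2]<hi)]
def box(n,q):
    r=cv2.minAreaRect((q[:,:2]*1000).astype(np.float32));print(n,len(q),r,'z',np.percentile(q[:,2],[5,50,95]).round(3))
box('stand+leaf',reg(255,390,155,268,.018,.3))
box('standtop +y half',reg(255,317,155,268,.02,.05))
box('carton',reg(330,400,100,152,.035,.1));box('jar',reg(255,300,112,156,.06,.12));box('bin',reg(180,245,165,250,.03,.1));box('wrench',reg(295,375,272,302,.004,.03))
print('lugs',P[169,320],P[255,326],P[253,325])
L=reg(325,384,160,255,.055,.3);m=L.mean(0);w=np.linalg.svd(L-m)[2] if 0 else np.linalg.eigh(np.cov((L-m).T))
n=w[1][:,0]*np.sign(w[1][2,0]);print('leaf',len(L),m,'n',n,'tilt',np.arccos(n[2]),'dir',np.arctan2(n[1],n[0]), 'rms',w[0][0]**.5)
print('zmax',np.percentile(L[:,2],[50,99,100]),L[L[:,2]>np.percentile(L[:,2],97)].mean(0), 'x',L[:,0].min(),L[:,0].max(),'y',L[:,1].min(),L[:,1].max())
img=c["color"][90:310,170:400,::-1];img=cv2.resize(img,None,fx=2.7,fy=2.7,interpolation=cv2.INTER_CUBIC)
cv2.imwrite("pics/topc.png",img)
E
```

```text
stand+leaf 10962 ((583.4813232421875, 77.2952880859375), (220.17991638183594, 290.0074768066406), 4.770907402038574) z [0.027 0.038 0.112]
standtop +y half 5010 ((577.1839599609375, 152.27670288085938), (219.85182189941406, 139.68345642089844), 4.677622318267822) z [0.027 0.036 0.039]
carton 1761 ((792.0338134765625, -25.087432861328125), (129.27276611328125, 81.52996063232422), 87.60710144042969) z [0.046 0.05  0.053]
jar 457 ((765.6633911132812, 182.68756103515625), (50.62372589111328, 52.627098083496094), 3.216963768005371) z [0.062 0.085 0.088]
bin 837 ((590.2510986328125, 337.8612976074219), (159.69371032714844, 101.45166015625), 0.7592427134513855) z [0.032 0.052 0.062]
wrench 535 ((407.71112060546875, 50.018733978271484), (64.9124984741211, 184.3617706298828), 3.5083847045898438) z [0.005 0.007 0.01 ]
lugs [0.68568124 0.0818333  0.04507486] [0.4811427  0.06809427 0.04620133] [0.48573138 0.07037883 0.04585882]
leaf 3769 [0.58712878 0.00996445 0.08964809] n [-0.0474959   0.55582621  0.82994058] tilt 0.5917951672012979 dir 1.656040230690364 rms 0.001420789015293441
zmax [0.0900465  0.12619128 0.12898366] [ 0.59163127 -0.04264155  0.12531042] x 0.4936251561443347 0.684130467802404 y -0.04913676321826527 0.07018620543996157
```

View pics/topc.png

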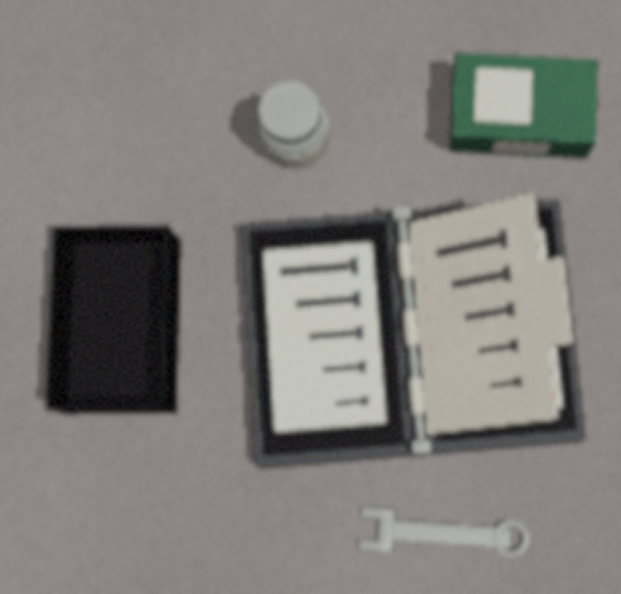

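The top crop shows the stand centred near (0.583, 0.077) with a yaw of about 4.8°. The leaf is at about 0.59 rad over the -y half, with its tab at crop pixel (560, 300). The wrench is near (440, 530), and the bin, jar and carton are clear of the stand. All sizes match those given.

```bash
cat >> h.py <<'E'
from scipy.spatial.transform import Rotation as Ro
yaw=np.deg2rad(4.77);H=np.array([.5835,.0773,.040])
S=np.array([[np.cos(yaw),np.sin(yaw),0],[-np.sin(yaw),np.cos(yaw),0],[0,0,1]]).T
def pose(y,z,tilt=45,x=0.,up=1):
    "TCP pose with tip corner (up=1 upper,-1 lower,0 centre) at stand (x, y, z) relative to hinge"
    a=np.deg2rad(tilt);d=np.array([0,np.sin(a),-np.cos(a)]);u=np.array([0,np.cos(a),np.sin(a)])
    p=np.array([x,y,z])-.017*d-up*.0145*u
    R=np.stack([[1,0,0],-u,d],1)
    return H+S@p,S@R
def plan(ps,s=None):
    from bench import bot
    s=s or bot.observe();R0=Ro.from_quat(s["orientation"]).as_matrix()
    print("t %.2f"%s["time"],"TCP",s["eef_pos"].round(4),"F",s["contact_force"].round(1),"q",s["joint_pos"].round(2))
    for p,R in ps:
        print("travel",((p-s["eef_pos"])@R0*100).round(1),"rot",np.rad2deg(Ro.from_matrix(R0.T@R).as_rotvec()).round(1),"tcp",p.round(3))
E
python3 - <<'E'
from h import *
plan([pose(-.20,.20)])
E
```

```text
t 0.10 TCP [ 0.1593 -0.6041  0.2476] F [0.4 1.2 0.8] q [ 1.29  0.33 -0.06  1.46  0.02  1.35 -0.09]
travel [ 54.5 -33.2   0.6] rot [44.8  3.9  9.5] tcp [ 0.602 -0.144  0.242]
```

Request:
arm_command([
  {"claw": 0, "travel": [5, -3, 0], "rot": [4, 0, 1]},
  {"claw": 0, "travel": [10, -6, 0], "rot": [10, 1, 2]},
  {"claw": 0, "travel": [15, -9, 0], "rot": [17, 1.5, 3.5]},
  {"claw": 0, "travel": [19, -11.5, 0], "rot": [24, 2, 5]},
  {"claw": 0, "travel": [23, -14, 0], "rot": [30, 3, 6]},
])

```text
time: 0.6
eef_pos: [0.334, -0.4227, 0.2477]
orientation: [0.962, 0.072, -0.008, -0.263]
contact_force: [0.4, 0.7, -0.2]
opening: 0.0125
```

```bash
python3 -c "
from h import *
plan([pose(-.20,.20)])"
```

```text
t 0.60 TCP [ 0.334  -0.4227  0.2477] F [ 0.4  0.7 -0.2] q [ 1.08  0.49 -0.17  1.34 -0.19  1.78 -0.5 ]
travel [ 30.5 -19.8  13.1] rot [14.5  1.1  3.5] tcp [ 0.602 -0.144  0.242]
```

Request:
arm_command([
  {"claw": 0, "travel": [4, -2.5, 1.5], "rot": [2, 0, 0.5]},
  {"claw": 0, "travel": [8, -5, 3.3], "rot": [4, 0, 1]},
  {"claw": 0, "travel": [12, -8, 5], "rot": [7, 0.5, 1.5]},
  {"claw": 0, "travel": [16, -10.5, 7], "rot": [10, 0.5, 2]},
  {"claw": 0, "travel": [20, -13, 8.6], "rot": [12, 1, 3]},
])

```text
time: 1.1
eef_pos: [0.5065, -0.2425, 0.2431]
orientation: [0.93, 0.043, -0.015, -0.364]
contact_force: [0.6, -0.8, 0.2]
opening: 0.0001
```

```bash
python3 -c "
from h import *
plan([pose(-.20,.20),pose(-.18,.12)])"
```

```text
t 1.10 TCP [ 0.5065 -0.2425  0.2431] F [ 0.6 -0.8  0.2] q [ 0.85  0.57 -0.28  1.33 -0.42  1.74 -0.88]
travel [10.4 -6.4  6.2] rot [2.3 0.2 0.4] tcp [ 0.602 -0.144  0.242]
travel [10.4 -2.5 13.4] rot [2.3 0.2 0.4] tcp [ 0.6   -0.124  0.162]
```

Request:
arm_command([
  {"claw": 0, "travel": [4, -2.5, 2.3], "rot": [1, 0, 0]},
  {"claw": 0, "travel": [8, -4.5, 5], "rot": [2, 0, 0.4]},
  {"claw": 0, "travel": [10.4, -5, 8.5], "rot": [2.3, 0.2, 0.4]},
  {"claw": 0, "travel": [10.4, -3.5, 12], "rot": [2.3, 0.2, 0.4]},
  {"claw": 0, "travel": [10.4, -2.5, 13.4], "rot": [2.3, 0.2, 0.4]},
])

```text
time: 1.6
eef_pos: [0.5994, -0.1212, 0.1588]
orientation: [0.923, 0.04, -0.018, -0.383]
contact_force: [-0.5, -0.5, -0.4]
opening: 0.0
```

```bash
python3 - <<'E'
from h import *
from bench import vision
import cv2
plan([pose(-.18,.12),pose(-.1135,.0515),pose(-.105,.060)])
c=vision.camera("scene");cv2.imwrite("pics/s2.png",cv2.resize(c["color"][60:300,140:460,::-1],None,fx=2.4,fy=2.4))
E
```

```text
t 1.60 TCP [ 0.5994 -0.1212  0.1588] F [-0.5 -0.5 -0.4] q [ 0.68  0.69 -0.34  1.37 -0.48  1.52 -0.99]
travel [ 0.1  0.  -0.4] rot [-0.2  0.3  0.1] tcp [ 0.6   -0.124  0.162]
travel [0.1 0.2 9.1] rot [-0.2  0.3  0.1] tcp [ 0.595 -0.058  0.093]
travel [ 0.1 -1.   9.1] rot [-0.2  0.3  0.1] tcp [ 0.594 -0.05   0.102]
```

View pics/s2.png

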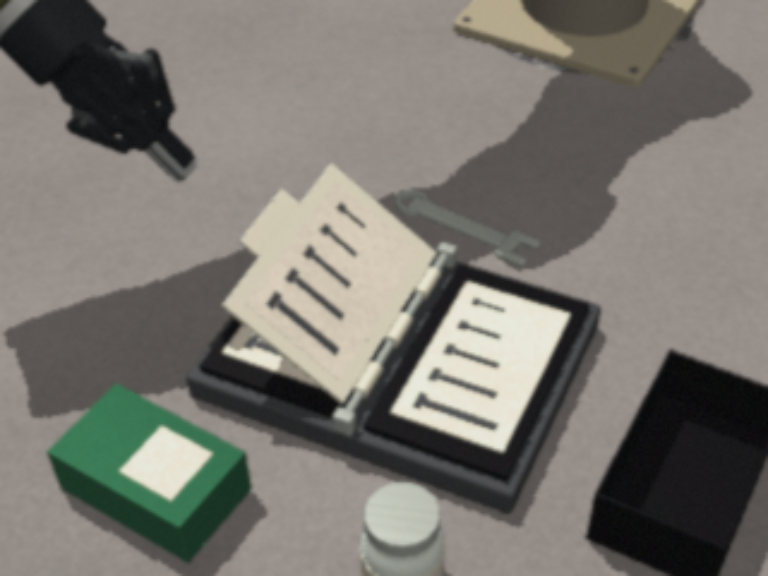

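The picture shows the closed fingertips at (182, 172), lined up with the tab at (270, 225). I'll slide them in under the tab.

Request:
arm_command([
  {"claw": 0, "travel": [0.1, 0.2, 2.5], "rot": [0, 0, 0]},
  {"claw": 0, "travel": [0.1, 0.2, 5], "rot": [0, 0, 0]},
  {"claw": 0, "travel": [0.1, 0.2, 7], "rot": [0, 0, 0]},
  {"claw": 0, "travel": [0.1, 0.2, 8.2], "rot": [0, 0, 0]},
  {"claw": 0, "travel": [0.1, 0.2, 8.2], "rot": [0, 0, 0]},
])

```text
time: 2.15
eef_pos: [0.5938, -0.0665, 0.0974]
orientation: [0.922, 0.038, -0.019, -0.384]
contact_force: [-1.0, -0.6, -0.0]
opening: -0.0002
```

```bash
python3 - <<'E'
from h import *
from bench import vision
import cv2
plan([pose(-.1205,.0585)]+[pose(-r*np.cos(t),r*np.sin(t)) for t,r in((.5,.13),(.6,.13),(.7,.13),(.8,.13),(.9,.13))])
for n in("wrist","scene"):
  c=vision.camera(n);i=c["color"][...,::-1]
  cv2.imwrite(f"pics/{n}3.png",cv2.resize(i[80:240,180:420],None,fx=3.3,fy=3.3) if n=="scene" else i)
E
```

```text
t 2.15 TCP [ 0.5938 -0.0665  0.0974] F [-1.  -0.6 -0. ] q [ 0.64  0.71 -0.36  1.49 -0.49  1.36 -0.97]
travel [ 0.2 -0.3 -0.1] rot [-0.2  0.3 -0.2] tcp [ 0.595 -0.065  0.1  ]
travel [ 0.2 -1.   0.1] rot [-0.2  0.3 -0.2] tcp [ 0.595 -0.059  0.104]
travel [ 0.2 -2.3 -0.2] rot [-0.2  0.3 -0.2] tcp [ 0.594 -0.052  0.115]
travel [ 0.2 -3.6 -0.4] rot [-0.2  0.3 -0.2] tcp [ 0.594 -0.044  0.126]
travel [ 0.2 -4.9 -0.4] rot [-0.2  0.3 -0.2] tcp [ 0.593 -0.035  0.135]
travel [ 0.1 -6.2 -0.3] rot [-0.2  0.3 -0.2] tcp [ 0.592 -0.025  0.144]
```

View pics/scene3.png

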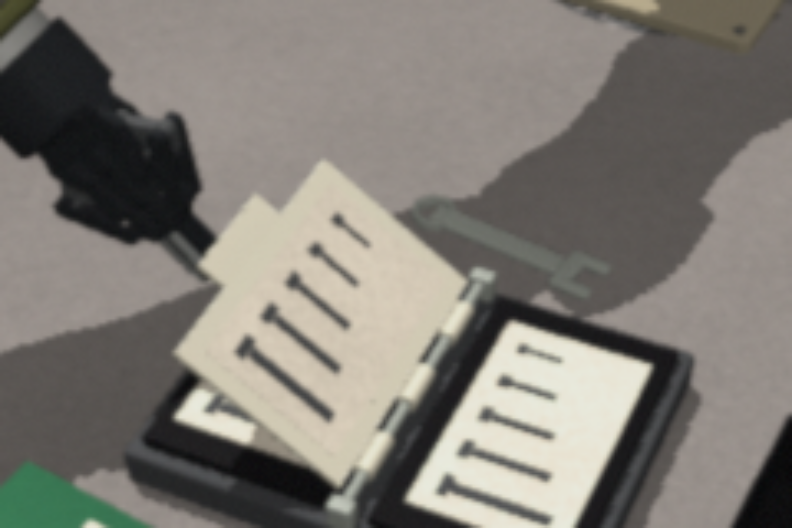

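The fingertips are now under the tab, near (205, 260). I'll start the steady push.

Request:
arm_command([
  {"claw": 0, "travel": [0.1, -0.8, -0.1], "rot": [0, 0, 0]},
  {"claw": 0, "travel": [0.1, -1.6, -0.1], "rot": [0, 0, 0]},
  {"claw": 0, "travel": [0.1, -2.3, -0.2], "rot": [0, 0, 0]},
  {"claw": 0, "travel": [0.1, -3.0, -0.3], "rot": [0, 0, 0]},
  {"claw": 0, "travel": [0.1, -3.6, -0.4], "rot": [0, 0, 0]},
])

```text
time: 2.75
eef_pos: [0.5941, -0.0451, 0.1276]
orientation: [0.923, 0.038, -0.018, -0.383]
contact_force: [1.2, -1.0, -1.0]
opening: 0.0
```

Request:
arm_command([
  {"claw": 0, "travel": [0, -0.7, 0], "rot": [0, 0, 0]},
  {"claw": 0, "travel": [0, -1.4, 0], "rot": [0, 0, 0]},
  {"claw": 0, "travel": [0, -2.1, 0], "rot": [0, 0, 0]},
  {"claw": 0, "travel": [0, -2.7, 0.1], "rot": [0, 0, 0]},
  {"claw": 0, "travel": [0, -2.7, 0.1], "rot": [0, 0, 0]},
])

```text
time: 3.25
eef_pos: [0.5925, -0.0242, 0.1467]
orientation: [0.923, 0.038, -0.018, -0.383]
contact_force: [-0.1, -0.7, 0.6]
opening: 0.0
```

```bash
cat >> h.py <<'E'
def leaf():
    from bench import vision
    out=[]
    c=vision.camera("scene");P=(cloud(c)-H)@S
    img=c["color"].astype(int)
    m=(abs(P[...,0])<.09)&(np.hypot(P[...,1],P[...,2])>.03)&(np.hypot(P[...,1],P[...,2])<.135)&(P[...,2]>.012)&(img.min(-1)>90)&(c["range_z"]>0)
    q=P[m];t=np.arctan2(q[:,2],-q[:,1]);print("leaf theta med",np.median(t).round(3),np.percentile(t,[10,90]).round(2),len(q))
    return c
E
python3 - <<'E'
from h import *
import cv2
c=leaf();cv2.imwrite("pics/s4.png",cv2.resize(c["color"][80:240,180:420,::-1],None,fx=3.3,fy=3.3))
plan([pose(-r*np.cos(t),r*np.sin(t)) for t,r in((.8,.13),(.9,.13),(1.,.13),(1.1,.13),(1.2,.13),(1.3,.13),(1.4,.13))])
E
```

```text
leaf theta med 0.955 [0.93 0.99] 3197
t 3.30 TCP [ 0.5924 -0.0247  0.1463] F [ 0.7 -0.1  0.6] q [ 0.61  0.61 -0.39  1.53 -0.52  1.37 -1.04]
travel [-0.   1.5  0.1] rot [-0.1  0.2 -0.1] tcp [ 0.593 -0.035  0.135]
travel [-0.   0.2  0.1] rot [-0.1  0.2 -0.1] tcp [ 0.592 -0.025  0.144]
travel [-0.  -1.   0.4] rot [-0.1  0.2 -0.1] tcp [ 0.591 -0.015  0.151]
travel [-0.  -2.3  0.7] rot [-0.1  0.2 -0.1] tcp [ 0.59  -0.004  0.158]
travel [-0.  -3.5  1.2] rot [-0.1  0.2 -0.1] tcp [0.589 0.008 0.163]
travel [-0.  -4.7  1.7] rot [-0.1  0.2 -0.1] tcp [0.588 0.02  0.167]
travel [-0.  -5.8  2.4] rot [-0.1  0.2 -0.1] tcp [0.587 0.033 0.17 ]
```

View pics/s4.png

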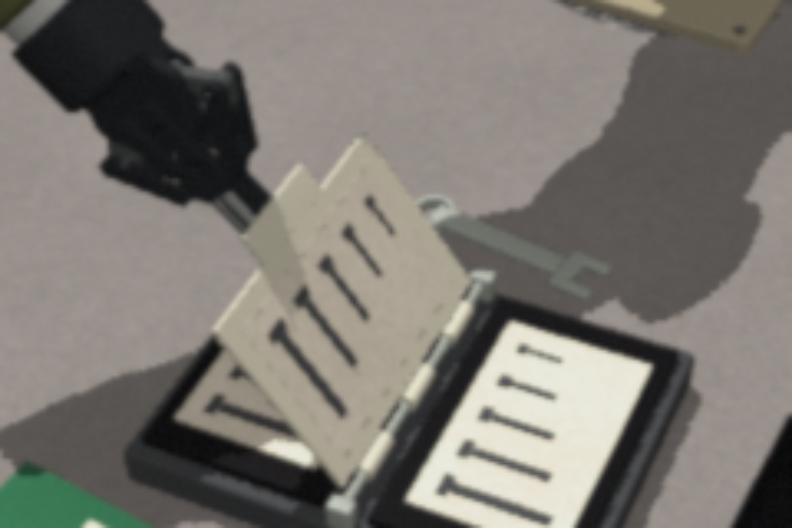

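The leaf is at about 0.95 rad and following the fingers, and the stand hasn't moved. Carrying on along the arc.

Request:
arm_command([
  {"claw": 0, "travel": [0, -0.8, 0.3], "rot": [0, 0, 0]},
  {"claw": 0, "travel": [0, -1.6, 0.5], "rot": [0, 0, 0]},
  {"claw": 0, "travel": [0, -2.4, 0.8], "rot": [0, 0, 0]},
  {"claw": 0, "travel": [0, -3.2, 1.1], "rot": [0, 0, 0]},
  {"claw": 0, "travel": [0, -4.0, 1.5], "rot": [0, 0, 0]},
])

```text
time: 3.8
eef_pos: [0.5893, 0.0148, 0.1645]
orientation: [0.923, 0.038, -0.018, -0.383]
contact_force: [0.3, -1.3, 1.2]
opening: -0.0005
```

```bash
python3 - <<'E'
from h import *
c=leaf()
plan([pose(-r*np.cos(t),r*np.sin(t)) for t,r in((1.3,.13),(1.4,.128),(1.5,.126),(1.6,.124),(1.7,.122),(1.8,.12),(1.9,.12))])
E
```

```text
leaf theta med 1.254 [1.24 1.29] 2525
t 3.85 TCP [0.5891 0.0167 0.1652] F [ 0.5 -0.4  0.6] q [ 0.58  0.56 -0.42  1.57 -0.55  1.34 -1.08]
travel [-0.1 -0.4  0.1] rot [-0.1  0.2  0. ] tcp [0.588 0.02  0.167]
travel [-0.1 -1.4  1. ] rot [-0.1  0.2  0. ] tcp [0.587 0.033 0.168]
travel [-0.1 -2.3  1.9] rot [-0.1  0.2  0. ] tcp [0.586 0.046 0.167]
travel [-0. -3.  3.] rot [-0.1  0.2  0. ] tcp [0.585 0.059 0.166]
travel [-0.  -3.7  4. ] rot [-0.1  0.2  0. ] tcp [0.584 0.071 0.163]
travel [-0.  -4.2  5.1] rot [-0.1  0.2  0. ] tcp [0.583 0.082 0.159]
travel [-0.  -4.8  6.2] rot [-0.1  0.2  0. ] tcp [0.582 0.094 0.155]
```

Request:
arm_command([
  {"claw": 0, "travel": [0, -0.9, 0.6], "rot": [0, 0, 0]},
  {"claw": 0, "travel": [0, -1.7, 1.3], "rot": [0, 0, 0]},
  {"claw": 0, "travel": [0, -2.3, 2.0], "rot": [0, 0, 0]},
  {"claw": 0, "travel": [0, -2.8, 2.7], "rot": [0, 0, 0]},
  {"claw": 0, "travel": [0, -3.3, 3.4], "rot": [0, 0, 0]},
])

```text
time: 4.35
eef_pos: [0.5849, 0.0646, 0.1643]
orientation: [0.923, 0.039, -0.018, -0.383]
contact_force: [-0.6, -1.4, 0.2]
opening: 0.0001
```

```bash
python3 - <<'E'
from h import *
c=leaf()
plan([pose(-r*np.cos(t)-.003*np.sin(t),r*np.sin(t)-.003*np.cos(t)) for t,r in((1.7,.122),(1.8,.12),(1.9,.12),(2,.12),(2.1,.12),(2.2,.12))])
E
```

```text
leaf theta med 1.643 [1.63 1.67] 1152
t 4.40 TCP [0.5845 0.0663 0.1643] F [ 0.6  0.6 -0.2] q [ 0.53  0.53 -0.44  1.62 -0.57  1.28 -1.12]
travel [-0.  -0.   0.2] rot [-0.2  0.3  0.1] tcp [0.584 0.068 0.163]
travel [-0.  -0.6  1.3] rot [-0.2  0.3  0.1] tcp [0.583 0.079 0.159]
travel [ 0.  -1.2  2.3] rot [-0.2  0.3  0.1] tcp [0.582 0.091 0.156]
travel [ 0.  -1.7  3.4] rot [-0.2  0.3  0.1] tcp [0.581 0.102 0.152]
travel [ 0.  -2.1  4.5] rot [-0.2  0.3  0.1] tcp [0.581 0.113 0.147]
travel [ 0.  -2.3  5.7] rot [-0.2  0.3  0.1] tcp [0.58  0.123 0.141]
```

Past upright at 1.64 rad. I'll keep going at the same pace.

Request:
arm_command([
  {"claw": 0, "travel": [0, -0.5, 1.0], "rot": [0, 0, 0]},
  {"claw": 0, "travel": [0, -0.9, 1.8], "rot": [0, 0, 0]},
  {"claw": 0, "travel": [0, -1.3, 2.6], "rot": [0, 0, 0]},
  {"claw": 0, "travel": [0, -1.7, 3.4], "rot": [0, 0, 0]},
  {"claw": 0, "travel": [0, -2.0, 4.2], "rot": [0, 0, 0]},
])

```text
time: 4.9
eef_pos: [0.5805, 0.1108, 0.1486]
orientation: [0.922, 0.04, -0.018, -0.384]
contact_force: [0.1, -0.7, 1.3]
opening: 0.0001
```

```bash
python3 - <<'E'
from h import *
c=leaf()
plan([pose(-r*np.cos(t)-.003*np.sin(t),r*np.sin(t)-.003*np.cos(t),up=k) for t,r,k in((2,.12,1),(2.1,.12,.6),(2.2,.12,.3),(2.3,.12,0),(2.4,.12,0),(2.5,.12,-.3),(2.6,.12,-.5),(2.7,.12,-.5))])
E
```

```text
leaf theta med 2.017 [1.96 2.05] 430
t 4.95 TCP [0.5799 0.1123 0.1482] F [ 0.1 -0.   0.3] q [ 0.49  0.53 -0.47  1.67 -0.59  1.2  -1.14]
travel [ 0.1  0.4 -1. ] rot [-0.2  0.4  0.1] tcp [0.581 0.102 0.152]
travel [ 0.1 -0.5  0.1] rot [-0.2  0.4  0.1] tcp [0.58  0.117 0.151]
travel [ 0.1 -1.2  1.3] rot [-0.2  0.4  0.1] tcp [0.579 0.13  0.148]
travel [ 0.1 -1.8  2.5] rot [-0.2  0.4  0.1] tcp [0.578 0.143 0.144]
travel [ 0.1 -1.8  3.7] rot [-0.2  0.4  0.1] tcp [0.577 0.151 0.135]
travel [ 0.1 -2.2  4.9] rot [-0.2  0.4  0.1] tcp [0.576 0.162 0.129]
travel [ 0.1 -2.3  6.1] rot [-0.2  0.4  0.1] tcp [0.576 0.171 0.122]
travel [ 0.1 -2.   7.2] rot [-0.2  0.4  0.1] tcp [0.575 0.177 0.111]
```

Request:
arm_command([
  {"claw": 0, "travel": [0, -0.6, 0.8], "rot": [0, 0, 0]},
  {"claw": 0, "travel": [0, -1.1, 1.6], "rot": [0, 0, 0]},
  {"claw": 0, "travel": [0, -1.5, 2.4], "rot": [0, 0, 0]},
  {"claw": 0, "travel": [0, -1.8, 3.2], "rot": [0, 0, 0]},
  {"claw": 0, "travel": [0, -2.0, 4.0], "rot": [0, 0, 0]},
])

```text
time: 5.45
eef_pos: [0.5759, 0.1553, 0.134]
orientation: [0.922, 0.041, -0.019, -0.384]
contact_force: [-0.9, -0.8, 0.5]
opening: 0.0003
```

```bash
python3 - <<'E'
from h import *
import cv2
c=leaf();cv2.imwrite("pics/s5.png",cv2.resize(c["color"][80:280,180:480,::-1],None,fx=2.6,fy=2.6))
plan([pose(-r*np.cos(t)-.003*np.sin(t),r*np.sin(t)-.003*np.cos(t),up=k) for t,r,k in((2.4,.12,0),(2.5,.12,-.3),(2.6,.12,-.5),(2.7,.12,-.5),(2.8,.12,-.5),(2.9,.12,-.5),(3,.12,-.5),(3.14,.12,-.5))])
E
```

```text
leaf theta med 2.384 [2.32 2.41] 1547
t 5.50 TCP [0.5752 0.1566 0.1334] F [ 0.3  1.8 -0.1] q [ 0.44  0.54 -0.49  1.71 -0.61  1.12 -1.17]
travel [ 0.2  0.2 -0.5] rot [-0.3  0.5  0.1] tcp [0.577 0.151 0.135]
travel [ 0.2 -0.1  0.7] rot [-0.3  0.5  0.1] tcp [0.576 0.162 0.129]
travel [ 0.2 -0.2  1.9] rot [-0.3  0.5  0.1] tcp [0.576 0.171 0.122]
travel [0.2 0.1 3. ] rot [-0.3  0.5  0.1] tcp [0.575 0.177 0.111]
travel [0.2 0.6 4.1] rot [-0.3  0.5  0.1] tcp [0.575 0.182 0.1  ]
travel [0.2 1.1 5.2] rot [-0.3  0.5  0.1] tcp [0.574 0.186 0.089]
travel [0.2 1.8 6.2] rot [-0.3  0.5  0.1] tcp [0.574 0.188 0.077]
travel [0.2 2.8 7.5] rot [-0.3  0.5  0.1] tcp [0.574 0.19  0.06 ]
```

View pics/s5.png

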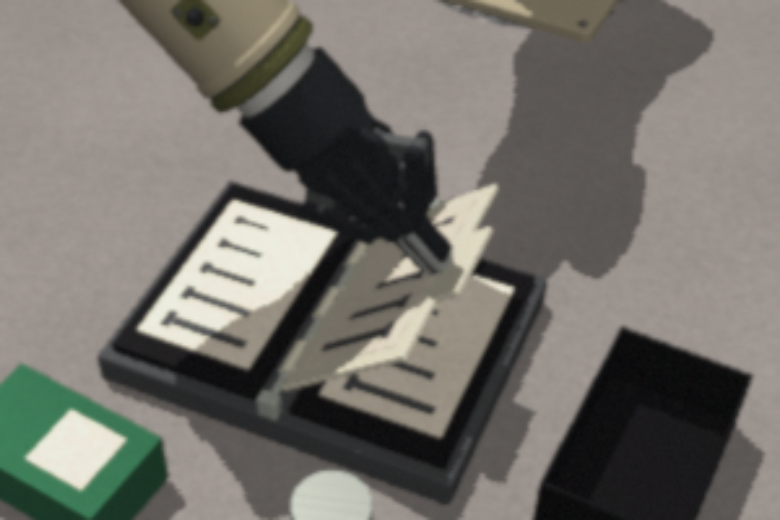

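The leaf is at about 2.38 rad, with the fingertips on its back at the root of the tab, near (450, 265). I'll keep pressing it down.

Request:
arm_command([
  {"claw": 0, "travel": [0.1, 0, 0.8], "rot": [0, 0, 0]},
  {"claw": 0, "travel": [0.1, 0, 1.6], "rot": [0, 0, 0]},
  {"claw": 0, "travel": [0.1, 0.1, 2.4], "rot": [0, 0, 0]},
  {"claw": 0, "travel": [0.1, 0.3, 3.2], "rot": [0, 0, 0]},
  {"claw": 0, "travel": [0.2, 0.5, 4.0], "rot": [0, 0, 0]},
])

```text
time: 6.0
eef_pos: [0.5746, 0.1819, 0.101]
orientation: [0.922, 0.041, -0.02, -0.384]
contact_force: [0.6, -0.3, 1.4]
opening: -0.0001
```

```bash
python3 - <<'E'
from h import *
c=leaf()
plan([pose(-r*np.cos(t)-.003*np.sin(t),r*np.sin(t)-.003*np.cos(t),up=k) for t,r,k in((2.8,.12,-.5),(2.9,.12,-.5),(3,.12,-.5),(3.14,.12,-.5))])
E
```

```text
leaf theta med 2.744 [2.68 2.77] 2104
t 6.05 TCP [0.574  0.1827 0.1   ] F [-1.2  0.7 -0.8] q [ 0.4   0.58 -0.5   1.73 -0.62  1.04 -1.16]
travel [ 0.1  0.  -0.1] rot [-0.3  0.6  0.1] tcp [0.575 0.182 0.1  ]
travel [0.1 0.6 1. ] rot [-0.3  0.6  0.1] tcp [0.574 0.186 0.089]
travel [0.1 1.2 2. ] rot [-0.3  0.6  0.1] tcp [0.574 0.188 0.077]
travel [0.1 2.3 3.3] rot [-0.3  0.6  0.1] tcp [0.574 0.19  0.06 ]
```

Request:
arm_command([
  {"claw": 0, "travel": [0.1, 0.4, 0.7], "rot": [0, 0, 0]},
  {"claw": 0, "travel": [0.1, 0.8, 1.3], "rot": [0, 0, 0]},
  {"claw": 0, "travel": [0.1, 1.2, 1.9], "rot": [0, 0, 0]},
  {"claw": 0, "travel": [0.1, 1.6, 2.4], "rot": [0, 0, 0]},
  {"claw": 0, "travel": [0.1, 1.9, 2.8], "rot": [0, 0, 0]},
])

```text
time: 6.55
eef_pos: [0.5741, 0.1891, 0.0661]
orientation: [0.922, 0.041, -0.021, -0.385]
contact_force: [-0.1, -0.9, 1.7]
opening: 0.0002
```

```bash
sed -i 's/>.012)&(img/>-.01)\&(img/' h.py; python3 - <<'E'
from h import *
c=leaf()
plan([pose(-r*np.cos(t)-.003*np.sin(t),r*np.sin(t)-.003*np.cos(t),up=k) for t,r,k in((3,.12,-.5),(3.14,.12,-.5),(3.14,.12,-1))])
P=(cloud(c)-H)@S
m=(abs(P[...,0])<.085)&(P[...,1]>.03)&(P[...,1]<.14)&(P[...,2]>-.02)&(P[...,2]<.06)&(c["color"].min(-1)>90)
q=P[m];A=np.c_[q[:,1],np.ones(len(q))];print("slope,off",np.linalg.lstsq(A,q[:,2],rcond=None)[0],len(q))
E
```

```text
leaf theta med -0.006 [-0.06  3.06] 4748
t 6.60 TCP [0.5737 0.1892 0.0655] F [-0.4  0.2 -0.3] q [ 0.39  0.63 -0.5   1.74 -0.61  0.99 -1.13]
travel [ 0.  -0.8 -0.9] rot [-0.3  0.7  0.1] tcp [0.574 0.188 0.077]
travel [0.  0.3 0.4] rot [-0.3  0.7  0.1] tcp [0.574 0.19  0.06 ]
travel [ 0.  -0.4  0.4] rot [-0.3  0.7  0.1] tcp [0.574 0.195 0.065]
slope,off [0.04718   0.0044858] 2145
```

Request:
arm_command([
  {"claw": 0, "travel": [0, 0.15, 0.15], "rot": [0, 0, 0]},
  {"claw": 0, "travel": [0, 0.25, 0.25], "rot": [0, 0, 0]},
  {"claw": 0, "travel": [0, 0.35, 0.35], "rot": [0, 0, 0]},
  {"claw": 0, "travel": [0, 0.4, 0.4], "rot": [0, 0, 0]},
  {"claw": 0, "travel": [0, 0.4, 0.4], "rot": [0, 0, 0]},
])

```text
time: 7.1
eef_pos: [0.5737, 0.1892, 0.0598]
orientation: [0.922, 0.041, -0.021, -0.385]
contact_force: [0.3, -0.4, -0.4]
opening: -0.0
```

Request:
arm_command([
  {"claw": 0, "travel": [0, 0.1, 0.1], "rot": [0, 0, 0]},
  {"claw": 0, "travel": [0, 0.15, 0.15], "rot": [0, 0, 0]},
  {"claw": 0, "travel": [0, 0.2, 0.2], "rot": [0, 0, 0]},
  {"claw": 0, "travel": [0, 0.25, 0.25], "rot": [0, 0, 0]},
  {"claw": 0, "travel": [0, 0.25, 0.25], "rot": [0, 0, 0]},
])

```text
time: 7.6
eef_pos: [0.574, 0.1893, 0.0582]
orientation: [0.922, 0.042, -0.021, -0.385]
contact_force: [-5.0, -6.3, 17.1]
opening: 0.0003
```

```bash
cat > flat.py <<'E'
from h import *
c=leaf();plan([])
P=(cloud(c)-H)@S
m=(abs(P[...,0])<.085)&(P[...,1]>.03)&(P[...,1]<.125)&(P[...,2]>-.02)&(P[...,2]<.06)&(c["color"].min(-1)>90)
q=P[m];A=np.c_[q[:,1],np.ones(len(q))];print("slope,off",np.linalg.lstsq(A,q[:,2],rcond=None)[0],len(q))
import cv2;cv2.imwrite("pics/s6.png",cv2.resize(c["color"][80:280,180:480,::-1],None,fx=2.6,fy=2.6))
E
python3 flat.py
```

```text
leaf theta med -0.006 [-0.06  3.12] 4686
t 7.65 TCP [0.5741 0.1893 0.0582] F [-5.6 -6.2 17. ] q [ 0.39  0.65 -0.5   1.74 -0.61  0.98 -1.12]
slope,off [0.00451493 0.00339002] 1766
```

View pics/s6.png

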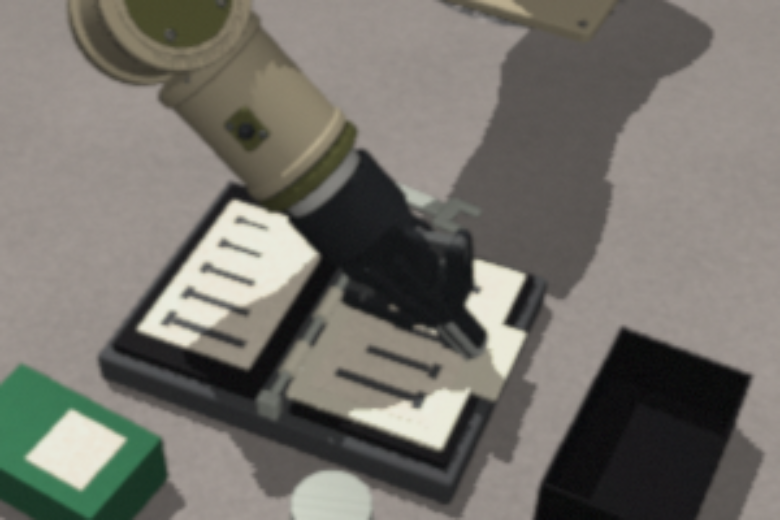

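The fingers press the leaf with 17 N and it lies flat (slope 0.005). Now I'll lift straight off.

Request:
arm_command([
  {"claw": 0, "travel": [0, -0.3, -0.3], "rot": [0, 0, 0]},
  {"claw": 0, "travel": [0, -1, -1], "rot": [0, 0, 0]},
  {"claw": 0, "travel": [0, -3, -3], "rot": [0, 0, 0]},
  {"claw": 0, "travel": [0, -6, -6], "rot": [0, 0, 0]},
  {"claw": 0, "travel": [0, -9, -9], "rot": [0, 0, 0]},
])

```text
time: 8.15
eef_pos: [0.5746, 0.1885, 0.1869]
orientation: [0.922, 0.041, -0.021, -0.385]
contact_force: [0.1, 0.4, 0.6]
opening: -0.0001
```

Request:
arm_command([
  {"claw": 0, "travel": [0, 1, -4], "rot": [0, 0, 0]},
  {"claw": 0, "travel": [0, 3, -8], "rot": [0, 0, 0]},
  {"claw": 0, "travel": [0, 5, -12], "rot": [0, 0, 0]},
  {"claw": 0, "travel": [0, 7, -16], "rot": [0, 0, 0]},
  {"claw": 0, "travel": [0, 7, -16], "rot": [0, 0, 0]},
])

```text
time: 8.65
eef_pos: [0.5919, 0.0188, 0.2506]
orientation: [0.923, 0.037, -0.019, -0.383]
contact_force: [0.5, 0.8, -1.0]
opening: -0.0002
```

```bash
sed -i 's/s6/s7/' flat.py; python3 flat.py; python3 - <<'E'
from h import *
from bench import vision
import cv2
c=vision.camera("top");P=cloud(c)
def box(n,u0,u1,v0,v1,lo,hi):
    q=P[v0:v1,u0:u1].reshape(-1,3);q=q[(q[:,2]>lo)&(q[:,2]<hi)]
    print(n,len(q),cv2.minAreaRect((q[:,:2]*1000).astype(np.float32)))
box('stand',255,390,155,268,.018,.06);box('carton',330,400,100,152,.035,.1);box('jar',255,300,112,156,.06,.12);box('bin',180,245,165,250,.03,.1);box('wrench',295,375,272,302,.004,.03)
Q=(P-H)@S
m=(abs(Q[...,0])<.085)&(Q[...,1]>.03)&(Q[...,1]<.125)&(Q[...,2]<.06)&(c["color"].min(-1)>90)
q=Q[m];print("top slope",np.linalg.lstsq(np.c_[q[:,1],np.ones(len(q))],q[:,2],rcond=None)[0],len(q))
cv2.imwrite("pics/top7.png",cv2.resize(c["color"][90:310,170:400,::-1],None,fx=2.6,fy=2.6))
E
```

```text
leaf theta med 3.06 [-0.06  3.12] 5926
t 8.70 TCP [0.5912 0.0226 0.25  ] F [-0.6  0.8 -0.2] q [ 0.57  0.48 -0.43  1.49 -0.57  1.46 -1.18]
slope,off [-0.00481272  0.00395233] 3054
stand 10349 ((583.4068603515625, 79.51679229736328), (220.2521209716797, 295.70062255859375), 4.696747779846191)
carton 1766 ((792.15234375, -25.033935546875), (129.3574676513672, 81.96810150146484), 87.6894760131836)
jar 454 ((765.7271118164062, 182.79586791992188), (52.78860855102539, 51.973941802978516), 42.12550735473633)
bin 835 ((590.172119140625, 337.7418212890625), (159.69313049316406, 101.4249496459961), 0.938297688961029)
wrench 538 ((411.13653564453125, 43.4044075012207), (53.47941207885742, 175.96755981445312), 0.003589330008253455)
top slope [-0.00312886  0.00355399] 2865
```

View pics/s7.png

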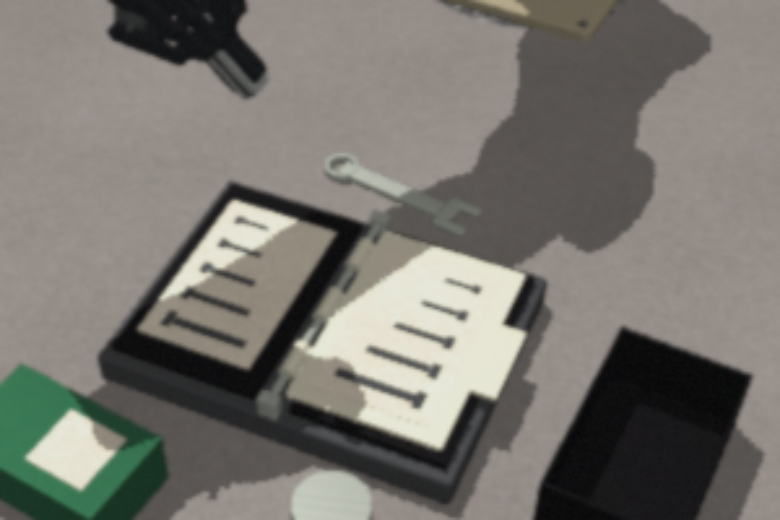

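The leaf lies flat on the +y half and the arm is clear of everything. The tab at (510, 360) overhangs the stand's edge by 5 mm, as its dimensions say it should.

```bash
python3 -c "
from bench import bot
print(bot.finish_job())"
```

```text
the job is handed in; nothing more can be done
None
```

The leaf now lies fully flat on the +y half of the stand, and I handed the job in at about 8.8 s. With closed fingertips I pushed it from under the tab, over the spine, at about 0.6–0.8 rad/s. I pressed it down with about 17 N and then lifted clear.

- **Leaf:** after release its slope was within 0.005 rad of flat in both the scene and top cameras. The spot where I pressed did not spring back.
- **Stand:** it is where it started, at the same x and yaw to within 0.1 mm and 0.1°. The outline measured 295.7 mm long instead of 290 mm. That is the tab overhanging the edge by 5 mm, and it also explains the 2 mm shift in the measured centre.
- **Carton, jar and bin:** unmoved to within about 0.2 mm.
- **Wrench:** its depth outline disagreed by a few millimetres between the two measurements. It is only about 7 mm high, so that reading is noisy. The arm never came near it, and it looks undisturbed in the final picture.

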